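# Load a flat cell under the sprung clip of a test cradle

## Robot

A 7-joint arm with a two-finger parallel gripper is mounted at the origin on a cart in front of the work surface, level with it; the furniture and walls round the work are solid. World frame = base frame: x ahead of the robot, y to its left, z up, the work surface at z = 0. Lengths are in m, angles in degrees, forces in N, time in s.
With the tool pointing down it reaches from about 0.425 to 0.875 m from the base axis. Payload 4.7 kg.
Tool frame: the origin (TCP) lies at the very end of the fingers, on their centre line; the grasp point (between the pads) lies 19 mm behind it; y points along the fingers, z is the direction in which the jaws open and shut, and the axes are right-handed (so a half turn about y gives the same grasp; the last joint's range is limited). The gripper opens to 87 mm and grips with 3 to 60 N. Pads are 19 mm wide; open, the fingers measure 117 mm over their backs; the gripper's body (75 mm by 190 mm) begins 51 mm behind the grasp point.
Start: joints at [75.35, 18.392, -4.016, 83.108, 1.295, 78.541, -3.26], TCP at [0.173, -0.627, 0.223] pointing down, gripper open.
Joint ranges: [-163.93, 163.93], [-17.29, 119.83], [-79.2, 71.16], [3.27, 140.29], [-89.18, 269.18], [5.43, 117.66], [-154.24, 154.24]. Speed limits (degrees/s): [147.25, 147.25, 180, 180, 180, 180, 180].

## Interface

Orientations are given as [roll, pitch, yaw] about the fixed x, y, z axes, in that order (R = Rz(yaw) Ry(pitch) Rx(roll)).
In Python, from cell import env gives the robot as it stands.
- The arm moves only by the shell command python3 -m pendant 'ROWS' [FORCE]. ROWS is JSON, one flat list of numbers, 7 for each row, row after row: the shift along the world's x, y, z in units of 40 mm (1.0 is 40 mm), then the turn, a rotation vector about the world's x, y, z in units of 10 degrees (1.0 is 10 degrees), then the finger opening in mm, from 0 to 87. In form: [x, y, z, wx, wy, wz, jaw, x, y, z, wx, wy, wz, jaw, ...]. A call has 1 to 10 rows; each row shifts and turns the commanded pose from where the row before left it; what a row does not reach is not made up. A row lasts 1/8 s, in which the tool goes at most 62.5 mm and 10.7 degrees, less where a joint would pass 70% of its speed; a pose out of reach is approached as far as the arm can. A call is refused whole if a number of a shift passes 1 or a number of a turn 1, either way. A call with a gripper value outside its range is refused whole. The fingers move at their own pace and stop on an object; FORCE is the grip in N (left out, the last holds). Time passes only in rows, so rows that do not move let the fingers close. It gives the time, the measured TCP pose, the force and the opening at its end, in the units of the state.
- env.get_obs(): the state, without advancing time (a new reading comes with each control period).
- env.read_camera(name): name is "side" or "top" or "wrist"; returns a dict with "image" (384x512x3 uint8, red, green, blue), "fx", "fy", "cx", "cy" (pixels), "k1" (the pictures are not rectified: a ray, as slopes to the right and down, at radius r is drawn at 1 + k1 r^2 times it, then the intrinsics apply), "cam_to_world" (4x4, takes a point from camera to world coordinates). Camera axes: x right, y up, looking along -z (the intrinsics and any distortion apply to the point x, -y, -z); pixel columns grow to the right and rows downward; lengths in m; the calibration is good to about 2 mm. A picture is of the moment at which its call begins. There is no depth.
- env.sign_off(): hands the job in, once; it reports no verdict.
The state is a dict: "time_s": time; "qpos": joint angles; "joint_velocities": joint speeds; "effort": joint torques, N m; "tool_pos": TCP position; "tool_rot": TCP orientation; "force": force on the tool from outside, world axes, zero at the start; "wrist_torque": the same for the moment, N m; "grip_width": finger opening in m.
Only numpy, scipy, OpenCV 4.12 (cv2) and the standard library are available. Lean on these libraries where they do the work, as an engineer would, in place of code of your own. Each camera call takes 0.05 s, during which the arm holds its last target.

## Task

Load the flat battery cell into the test cradle without picking it up: with one fingertip press the long thumb bar down so that the clip lifts off the deck, and while you keep it held down push the cell with the other fingertip along the lane, under the clip, until it is fully home against the end stop. Only then let the thumb bar up so that the clip closes on the cell, and move clear; leave the other things on the bench where they are.

Things in the scene. Friction and masses are not known exactly. Their poses are not given: they have to be found in the camera images.
- cell_cradle: Test cradle fixed to the bench: grey box with an aluminium plate, 230 x 158 mm, plate top z 26 mm, and a raised grey deck, top at z 34 mm, x -153 to 77, y -36 to 42 mm. Origin: on the bench under the lane's centre line; x is the push direction, y across it, z up. The clip's hinge runs along x at y -46, z 41.5 mm (lugs up to z 44 mm), between the lane and the thumb bar.
- stop_face (a point): Middle of the end stop's face, on the deck (cradle x 60, y 0, z 34 mm); stop 12 mm high, 54 mm wide. A cell fully home touches it: centre at cradle x 30 mm, trailing edge at x 0. Rails 4 mm high at both sides of the lane, 49 mm apart inside, run from cradle x 22 to 62 mm; before them lead-ins flare to 72 mm apart at x -18 mm.
- clip (a joint): Sprung clip angle, rad: 0 at rest (foot 1 mm over the empty deck), 0.30 with the thumb bar right down on its stop (foot 12 mm over the deck). The cell passes freely above 0.24; the closed clip rests on the cell at about 0.18. The hinge lies along cradle x, so the bar works alike anywhere along its length and a finger may slide along it. About 6 N holds it down 36 mm from the hinge.
- thumb_bar (a point): Top of the middle of the thumb bar: smooth flat steel plate, 155 mm long (cradle x -143 to 11), 60 mm wide (cradle y -52 to -112), 4 mm thick. At rest it slopes, outer edge up, about 55 mm above the bench; right down it is level, top at cradle z 37 mm, 3 mm above the deck: a second fingertip at that height is clear of the deck and below the cell's top.
- clip_foot (a point): Underside of the clip's rubber foot, 12 x 8 mm, which hangs over the lane at cradle x = +40 mm, y = -6 mm; it rises as the thumb bar goes down.
- cell: The flat dark grey phone cell, a plate 45 x 60 mm, 9 mm thick, 45 g, lying loose on the deck before the clip. Origin: centre of its underside; its own y axis is its 60 mm length and lies roughly along the lane, x its 45 mm width, z up. It is pushed at its trailing short edge.
- usb_tester: bystander: black plug-in tester 26 x 86 x 13 mm, lying on the bench beyond the thumb bar; origin at the centre of its underside
- reader_block: bystander: black flat block 45 x 55 x 14 mm on the bench, beyond the thumb bar's entry end; origin at the centre of its underside
- tweezers: bystander: steel tweezers 16 x 127 x 8 mm on the bench to the right; origin at the centre of its underside
- bit_box: bystander: green box 55 x 85 x 24 mm to the right of the cradle; origin at the centre of its underside
- flux_bottle: bystander: small amber bottle 34 x 34 x 70 mm to the right; origin at the centre of its underside
- phone: bystander: phone 146 x 73 x 9 mm lying to the left; origin at the centre of its underside
There are look-alikes about, which are no part of the job. There is more than one size of the cell; the job needs the middle-sized.

How it is judged:
By the outcome, as a careful person would: the job done as asked, in the order asked, and still so for the second after the job is handed in, with the robot touching nothing.
It also fails if it takes over 48 s, if anything falls off the work surface, if the arm or the gripper's body presses on something with over 40 N, if the wrist force passes 120 N, or if a joint passes its speed limit or range.

## Working session

There is one attempt and no reset: what is moved stays moved. The work goes in short steps, Python scripts to look and compute and a shell command to move; the robot and the scene stay as the last step left them, time stands still between calls to the robot, and variables do not carry over. Pictures are saved under pics/ and viewed, and the job is handed in when it is done.

```bash
ls; mkdir -p pics; python3 - <<'E'
from cell import env
import cv2
o=env.get_obs()
for k,v in o.items(): print(k,v)
for n in ["side","top","wrist"]:
    c=env.read_camera(n); cv2.imwrite(f"pics/{n}0.png",cv2.resize(c["image"][:,:,::-1],(768,576),interpolation=cv2.INTER_CUBIC))
    print(n,c["fx"],c["fy"],c["cx"],c["cy"],c["k1"]); print(c["cam_to_world"])
E
```

```text
pics
time_s 0.0
qpos [75.34744842 18.43828717 -4.01676671 83.17537694  1.29545052 78.5386247
 -3.25941485]
joint_velocities [-0.06955421 -0.00398129 -0.00812407 -0.09631886  0.0807049   0.02871154
  0.00307111]
effort [-5.15162956e-04 -4.91284740e+01 -4.04338818e-01 -3.12529600e+01
 -6.37514004e-02  4.35996673e-02  1.70881508e-04]
tool_pos [ 0.17308872 -0.62596556  0.22146626]
tool_rot [-9.01070175e+01 -5.72500514e-03 -1.64535836e+02]
force [ 0.0442418  -0.42024179  0.50600025]
wrist_torque [-0.04437742 -0.02983021  0.03238771]
grip_width 0.08636450781677064
side 436.90345136267433 436.90345136267433 248.72802970458238 195.32030811349404 -0.1536886938668122
[[ 0.83229504  0.23012267 -0.50430995 -0.38680539]
 [-0.5540056   0.31405187 -0.77100533 -1.355934  ]
 [-0.01904632  0.92109445  0.38887306  0.73404853]
 [ 0.          0.          0.          1.        ]]
top 496.3781311051317 496.3781311051317 259.9259519229585 190.30854151221297 -0.02463592667134699
[[ 0.03978572  0.97634148 -0.21254271  0.16819554]
 [-0.99920447  0.03829113 -0.01114529 -0.01814848]
 [-0.00274311  0.21281705  0.97708821  1.58310854]
 [ 0.          0.          0.          1.        ]]
wrist 334.5695618039642 334.5695618039642 251.16354351991706 195.2767838229761 -0.07302873260521613
[[ 2.66870364e-01  9.28860726e-01  2.56900682e-01  2.43086776e-01]
 [-9.63732303e-01  2.57353779e-01  7.06334182e-02 -6.07314451e-01]
 [-5.05753040e-04 -2.66433452e-01  9.63853184e-01  3.83244967e-01]
 [ 0.00000000e+00  0.00000000e+00  0.00000000e+00  1.00000000e+00]]
```

View pics/top0.png

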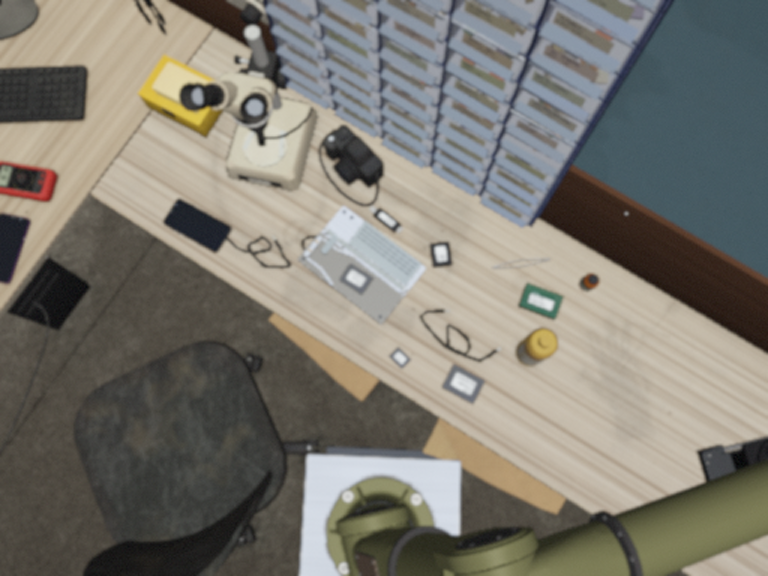

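View pics/side0.png

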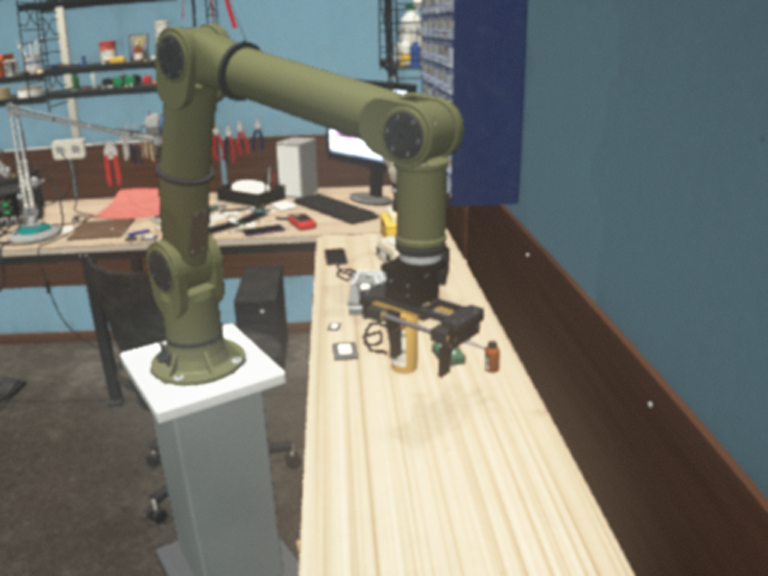

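View pics/wrist0.png

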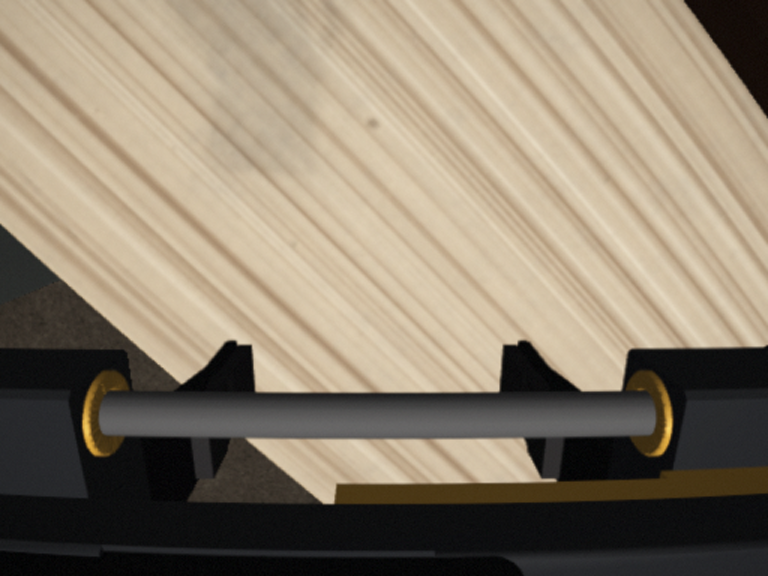

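```bash
python3 - <<'E'
from cell import env
import cv2
c=env.read_camera("top")["image"][:,:,::-1]
cv2.imwrite("pics/t1.png",cv2.resize(c[130:220,190:310],(800,600),interpolation=cv2.INTER_CUBIC))
E
```

```text
(no output)
```

View pics/t1.png

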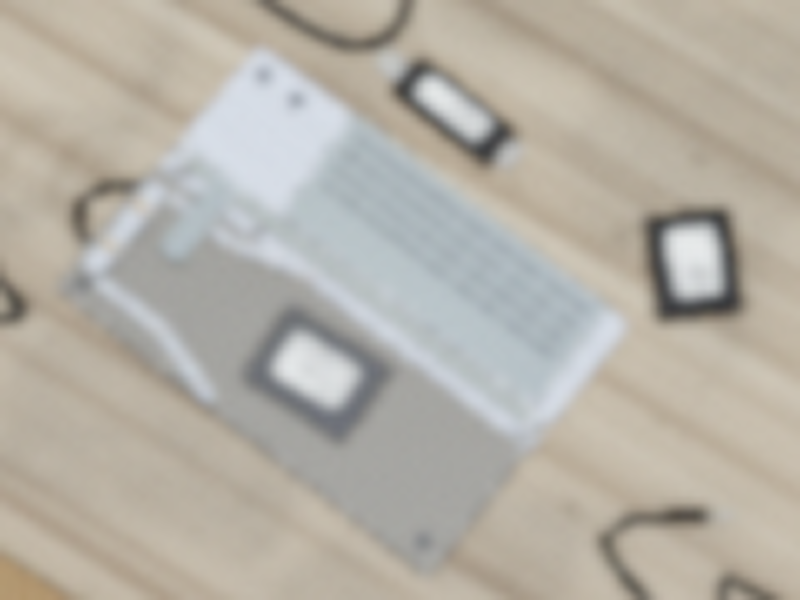

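```bash
cat > h.py <<'E'
import numpy as np
from scipy.optimize import least_squares
def proj(c,P):
    M=np.linalg.inv(c["cam_to_world"]); p=np.c_[np.atleast_2d(P),np.ones(len(np.atleast_2d(P)))]@M.T
    a=p[:,0]/-p[:,2]; b=-p[:,1]/-p[:,2]; s=1+c["k1"]*(a*a+b*b)
    return np.c_[c["fx"]*a*s+c["cx"],c["fy"]*b*s+c["cy"]]
def back(c,uv,z):
    uv=np.atleast_2d(uv).astype(float); r=[]
    for (u,v) in uv:
        f=lambda q:(proj(c,[[q[0],q[1],z]])-[u,v]).ravel()
        C=c["cam_to_world"]; a=(u-c["cx"])/c["fx"];b=(v-c["cy"])/c["fy"]
        s=1.0
        for _ in range(20): s=1+c["k1"]*((a/s)**2+(b/s)**2)
        d=np.asarray(C)[:3,:3]@[a/s,-b/s,-1]; o=np.asarray(C)[:3,3]
        r.append((o+d*(z-o[2])/d[2])[:2])
    return np.array(r)
def fitpose(c,local,uv,x0):
    "pose x,y,yaw(deg) of rigid flat thing"
    def W(q):
        t=np.radians(q[2]);R=np.array([[np.cos(t),-np.sin(t),0],[np.sin(t),np.cos(t),0],[0,0,1]])
        return np.array(local)@R.T+[q[0],q[1],0]
    s=least_squares(lambda q:(proj(c,W(q))-uv).ravel(),x0,x_scale=[.1,.1,10]); return s.x,s.fun.reshape(-1,2)
def c2w(q,P):
    t=np.radians(q[2]);P=np.atleast_2d(P).astype(float);R=np.array([[np.cos(t),-np.sin(t),0],[np.sin(t),np.cos(t),0],[0,0,1]])
    return P@R.T+[q[0],q[1],0]
def w2c(q,P):
    t=np.radians(q[2]);P=np.atleast_2d(P).astype(float);R=np.array([[np.cos(t),-np.sin(t),0],[np.sin(t),np.cos(t),0],[0,0,1]])
    return (P-[q[0],q[1],0])@R
E
python3 - <<'E'
from cell import env
from h import *
c=env.read_camera("top")
px=np.array([[68,285],[262,48],[428,572],[622,322]])/6.6667+[190,130]
loc=np.array([[77,42,34],[77,-116,26],[-153,42,34],[-153,-116,26]])/1000
print(back(c,px,.03))
q,f=fitpose(c,loc,px,[.5,0,60]);print(q,f)
cell=np.array([[300,303],[245,375],[390,372],[340,442]])/6.6667+[190,130]
b=back(c,cell,.043);print(w2c(q,np.c_[b,[.043]*4])*1000)
for P in [(30,0,34),(-30,0,34),(-66,-82,40),(60,0,34)]: print(P,c2w(q,np.array(P)/1000))
def sz(l):
    b=back(c,np.array(l)/1.5,.009); print([np.linalg.norm(b[i]-b[(i+1)%4]) for i in range(4)])
sz([(390,357),(401,347),(411,357),(400,367)]); sz([(443,388),(454,366),(484,379),(473,402)])
E
```

```text
[[ 0.5564682   0.19461255]
 [ 0.68026697  0.1070537 ]
 [ 0.42276611  0.01440196]
 [ 0.54851796 -0.074041  ]]
[ 0.54449767  0.11287921 54.20251431] [[-1.80616994e+00 -6.90712360e-02]
 [ 7.86648069e-04 -5.91376654e-01]
 [ 2.90813651e-01  3.78103003e-01]
 [ 1.50898353e+00  1.79958844e-01]]
[[-23.4335798  -22.03857853  43.        ]
 [-24.88399044  21.77523069  43.        ]
 [-78.48684644 -22.02978915  43.        ]
 [-80.94096824  19.3563025   43.        ]]
(30, 0, 34) [[0.56204534 0.1372119  0.034     ]]
(-30, 0, 34) [[0.52695001 0.08854653 0.034     ]]
(-66, -82, 40) [[0.57240216 0.0113837  0.04      ]]
(60, 0, 34) [[0.579593   0.16154458 0.034     ]]
[np.float64(0.031637160179795974), np.float64(0.03002251303468727), np.float64(0.031551334929244924), np.float64(0.02994324145217729)]
[np.float64(0.05207149429387943), np.float64(0.06847926623989509), np.float64(0.053783256192917114), np.float64(0.06888487230125968)]
```

Candidates on the top picture (768 px): the cell on the deck at (355,278), which measures about 43 x 56 mm and so is the middle one. The small cell is at (400,357) at about 30 mm, and the large one at (463,383) at about 53 x 69 mm. The black blocks at (441,254) and (387,218) are the reader and the tester. I'm choosing the cell on the deck and moving over to it for a closer look.

```bash
python3 -m pendant '[0.7,0.9,0.2,0,0,0.43,70, 0.7,0.9,0.2,0,0,0.43,70, 0.7,0.9,0.2,0,0,0.43,70, 0.7,0.9,0,0,0,0.43,70, 0.7,0.9,0,0,0,0.43,70, 0.7,0.9,0,0,0,0.43,70, 0.7,0.9,0,0,0,0.43,70, 0.7,0.9,0,0,0,0.43,70, 0.7,0.9,0,0,0,0.43,70]'
```

```text
time_s: 1.38
tool_pos: [0.426, -0.3013, 0.2467]
tool_rot: [-90.0, -0.0, -125.7]
force: [0.3, -0.9, 0.2]
grip_width: 0.0698
```

```bash
python3 -m pendant '[0.33,0.95,0,0,0,0,70, 0.33,0.95,0,0,0,0,70, 0.33,0.95,0,0,0,0,70, 0.33,0.95,0,0,0,0,70, 0.33,0.95,0,0,0,0,70, 0.33,0.95,0,0,0,0,70, 0.33,0.95,0,0,0,0,70, 0.33,0.95,0,0,0,0,70, 0.33,0.95,0,0,0,0,70, 0,0,0,0,0,0,70]'; python3 - <<'E'
from cell import env
import cv2
o=env.get_obs();print(o)
for n in ["wrist","top"]:
    c=env.read_camera(n); cv2.imwrite(f"pics/{n}2.png",cv2.resize(c["image"][:,:,::-1],(768,576),interpolation=cv2.INTER_CUBIC))
E
```

```text
time_s: 2.62
tool_pos: [0.5441, 0.0438, 0.2467]
tool_rot: [-90.1, 0.1, -125.5]
force: [0.5, 0.2, -0.7]
grip_width: 0.0697
{'time_s': 2.625, 'qpos': array([ 31.96298654,   8.2202009 , -42.91120246,  94.80622626,
         5.5715715 ,  79.16573838, -47.15818262]), 'joint_velocities': array([ 2.2281024 , -0.83104525,  3.23852682,  1.11341232,  1.42177506,
        0.7584958 ,  1.47891427]), 'effort': array([ -0.67902686, -30.91059208,  -3.55796143, -31.4914012 ,
        -0.17881899,  -0.1737402 ,  -0.24967147]), 'tool_pos': array([0.54411706, 0.04381642, 0.2466815 ]), 'tool_rot': array([-9.00559870e+01,  1.07035573e-01, -1.25458204e+02]), 'force': array([ 0.51048822,  0.2084947 , -0.71549522]), 'wrist_torque': array([-0.04235601, -0.0331895 , -0.01098766]), 'grip_width': 0.06966318258420874}
```

View pics/wrist2.png

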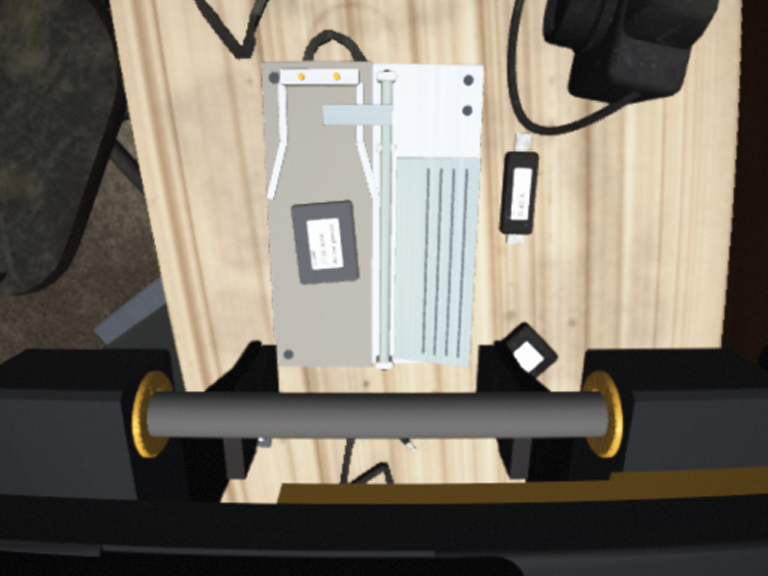

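The wrist view (768 px) shows the whole cradle. The cell is at about (325,242), slightly turned, with the clip foot at (345,115), the bar at x 400–475, and the stop at (318,76).

```bash
python3 - <<'E'
from cell import env
import cv2,pickle
c=env.read_camera("wrist");pickle.dump(c,open("w2.pkl","wb"))
im=c["image"][:,:,::-1]
cv2.imwrite("pics/w3.png",cv2.resize(im[30:255,165:345],(640,800)[:2],interpolation=cv2.INTER_CUBIC)[:600])
cv2.imwrite("pics/w3a.png",cv2.resize(im[35:145,170:330],(800,550),interpolation=cv2.INTER_CUBIC))
cv2.imwrite("pics/w3b.png",cv2.resize(im[130:250,170:330],(800,600),interpolation=cv2.INTER_CUBIC))
E
```

```text
(no output)
```

View pics/w3a.png

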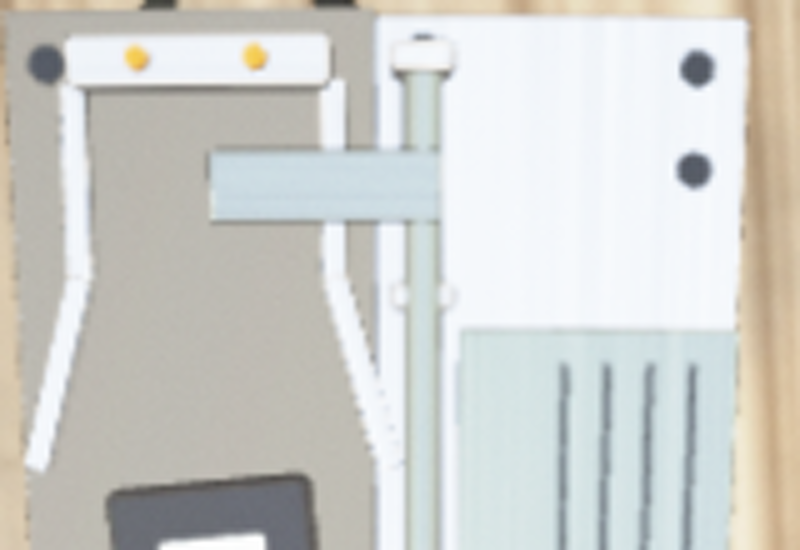

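View pics/w3b.png

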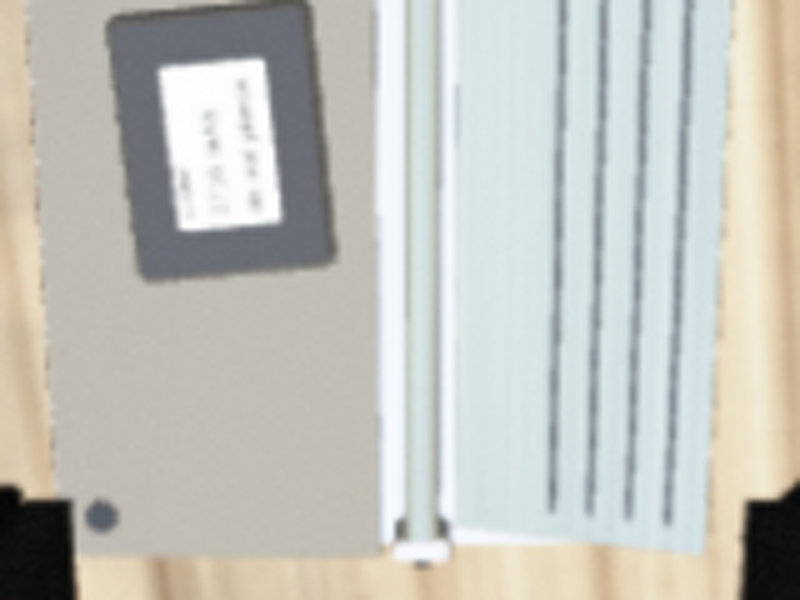

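```bash
python3 - <<'E'
from h import *
import pickle
c=pickle.load(open("w2.pkl","rb"))
A=np.array([[5,15],[377,13],[746,18],[66,85],[330,85]])/5+[170,35]
B=np.array([[75,555],[380,555]])/5+[170,130]
loc=np.array([[77,42,34],[77,-36,34],[77,-116,26],[60,27,46],[60,-27,46],[-153,42,34],[-153,-36,34]])/1000
q,f=fitpose(c,loc,np.r_[A,B],[.54,.11,54]);print(q,f.round(2))
cell=np.array([[108,18],[308,3],[335,262],[143,281]])/5+[170,130]
l=w2c(q,np.c_[back(c,cell,.043),[.043]*4])*1000;print(l.round(1),l.mean(0))
q,f=fitpose(c,loc[:5],A,[.54,.11,54]);print(q,f.round(2))
from cell import env
o=env.get_obs();t=o["tool_pos"];print(t,o["tool_rot"],w2c(q,t)*1000)
E
```

```text
[ 0.54704553  0.11441079 54.60499178] [[-0.44 -0.3 ]
 [-0.27 -1.13]
 [ 1.04 -0.71]
 [ 0.12  0.77]
 [ 0.25 -0.03]
 [-2.05  1.15]
 [ 1.25  0.87]]
[[-22.4  22.8  43. ]
 [-19.6 -20.5  43. ]
 [-77.  -25.4  43. ]
 [-81.1  18.   43. ]] [-50.00559692  -1.26820724  43.        ]
[ 0.54647219  0.11464835 54.2199145 ] [[-0.53 -0.44]
 [-0.35 -0.75]
 [ 0.92  0.2 ]
 [-0.07  0.73]
 [ 0.06  0.31]]
[0.54384081 0.03832366 0.24636472] [-8.99912161e+01 -6.14840582e-02 -1.25901848e+02] [[-63.45820677 -42.49044194 246.36472148]]
```

```bash
python3 - <<'E'
from h import *
from cell import env
q=[.5467,.1145,54.35]
t=env.get_obs()["tool_pos"]
g=c2w(q,[-.098,-.042,.0])[0];print(t,g,(g-t)/.04)
print("unit/mm push",[np.cos(np.radians(q[2]))/40,np.sin(np.radians(q[2]))/40])
E
```

```text
[0.54384081 0.03832366 0.24636472] [0.52371132 0.01038698 0.        ] [-0.50323736 -0.698417   -6.15911804]
unit/mm push [np.float64(0.014570807817069587), np.float64(0.0203148113345417)]
```

```bash
python3 -m pendant '[-0.25,-0.35,-0.6,0,0,0,74, -0.25,-0.35,-0.7,0,0,0,74, 0,0,-0.8,0,0,0,74, 0,0,-0.8,0,0,0,74, 0,0,-0.7,0,0,0,74, 0,0,-0.45,0,0,0,74, 0,0,-0.2,0,0,0,74, 0,0,0,0,0,0,74]'; python3 - <<'E'
from cell import env
from h import *
import cv2,pickle
o=env.get_obs();q=[.5467,.1145,54.35];print(o["tool_pos"],w2c(q,o["tool_pos"])*1000,o["force"])
c=env.read_camera("wrist");cv2.imwrite("pics/w4.png",cv2.resize(c["image"][:,:,::-1],(768,576),interpolation=cv2.INTER_CUBIC))
c=env.read_camera("side");cv2.imwrite("pics/s4.png",cv2.resize(c["image"][160:250,200:320,::-1],(800,600),interpolation=cv2.INTER_CUBIC))
E
```

```text
time_s: 3.78
tool_pos: [0.5241, 0.0112, 0.0767]
tool_rot: [-90.0, -0.0, -125.9]
force: [0.4, 0.3, 0.3]
grip_width: 0.0737
[0.52414009 0.01115864 0.07669745] [[-97.12305223 -41.8986675   76.69745096]] [0.44818757 0.30659549 0.25191187]
```

View pics/w4.png

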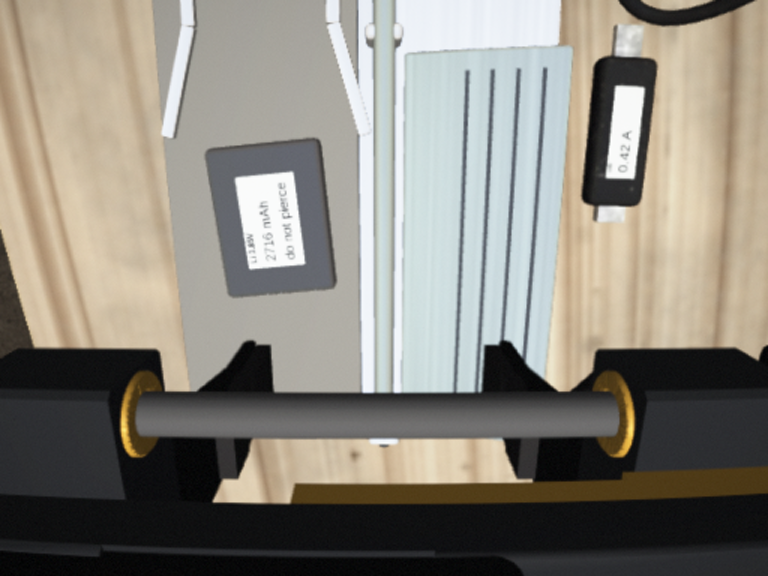

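View pics/s4.png

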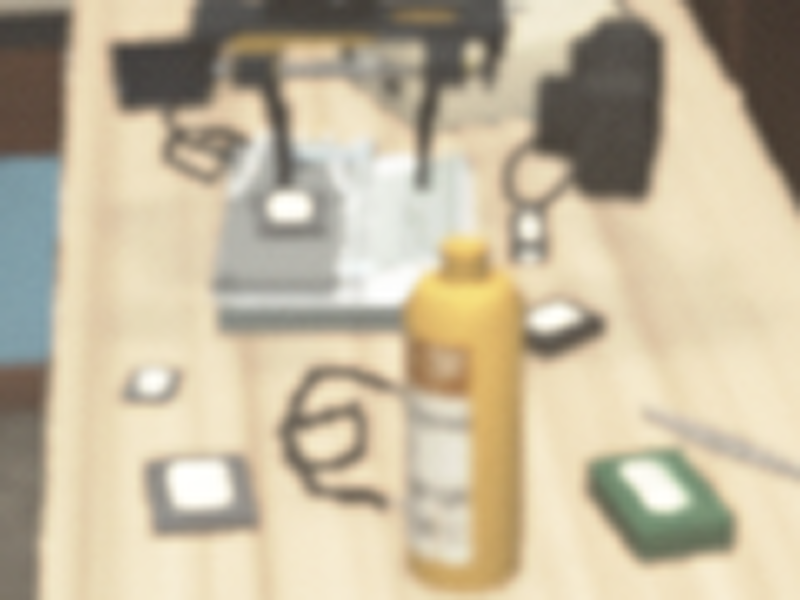

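```bash
python3 - <<'E'
from cell import env
from h import *
c=env.read_camera("wrist");o=env.get_obs();q=[.5467,.1145,54.35];t=w2c(q,o["tool_pos"])[0]
for dx in(.0095,-.0095):
  for dy in (.037,.052,-.037,-.052): print(dx,dy,proj(c,c2w(q,t+[dx,dy,0]))[0]*1.5)
cell=np.array([[206,150],[319,139],[336,288],[230,297]])/1.5
l=w2c(q,np.c_[back(c,cell,.043),[.043]*4])*1000;print(l.round(1),l.mean(0))
E
```

```text
0.0095 0.037 [268.79332634 343.43636737]
0.0095 0.052 [225.80602283 343.43394136]
0.0095 -0.037 [483.19898263 342.62540677]
0.0095 -0.052 [526.14157135 342.29827019]
-0.0095 0.037 [272.25125012 393.35503377]
-0.0095 0.052 [230.54742405 393.20594575]
-0.0095 -0.037 [480.12578195 392.54538212]
-0.0095 -0.052 [521.78645061 392.07216248]
[[-21.8  22.2  43. ]
 [-18.3 -21.1  43. ]
 [-76.4 -26.2  43. ]
 [-80.   17.3  43. ]] [-49.14385568  -1.94341221  43.        ]
```

The projected fingertip corners match the picture: the tips are at rows 343–393, and the left one is behind the cell's trailing edge with about 7 mm of gap. Now I'll press the bar down.

```bash
python3 -m pendant '[0,0,-0.25,0,0,0,74, 0,0,-0.2,0,0,0,74, 0,0,-0.15,0,0,0,74, 0,0,-0.15,0,0,0,74, 0,0,-0.15,0,0,0,74, 0,0,-0.08,0,0,0,74, 0,0,0,0,0,0,74]'; python3 - <<'E'
from cell import env
from h import *
import cv2,pickle
o=env.get_obs();q=[.5467,.1145,54.35];print(o["tool_pos"],w2c(q,o["tool_pos"])*1000,o["force"])
c=env.read_camera("wrist");cv2.imwrite("pics/w5.png",cv2.resize(c["image"][:,:,::-1],(768,576),interpolation=cv2.INTER_CUBIC))
c=env.read_camera("side");cv2.imwrite("pics/s5.png",cv2.resize(c["image"][160:250,200:320,::-1],(800,600),interpolation=cv2.INTER_CUBIC))
E
```

```text
time_s: 4.8
tool_pos: [0.5243, 0.0113, 0.0376]
tool_rot: [-90.0, -0.0, -125.8]
force: [-1.9, -0.8, 4.9]
grip_width: 0.0739
[0.52428856 0.01126356 0.03761719] [[-96.9512684  -41.95816732  37.61719094]] [-1.92168441 -0.84381508  4.91777692]
```

View pics/w5.png

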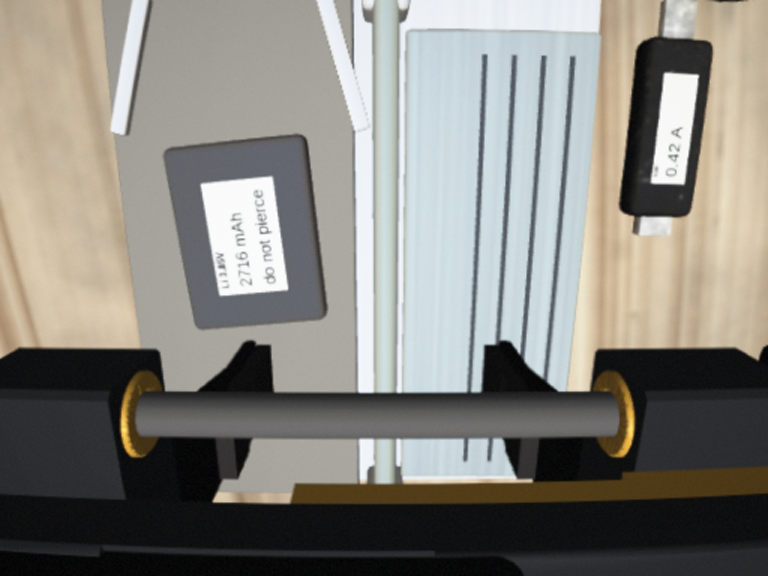

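View pics/s5.png

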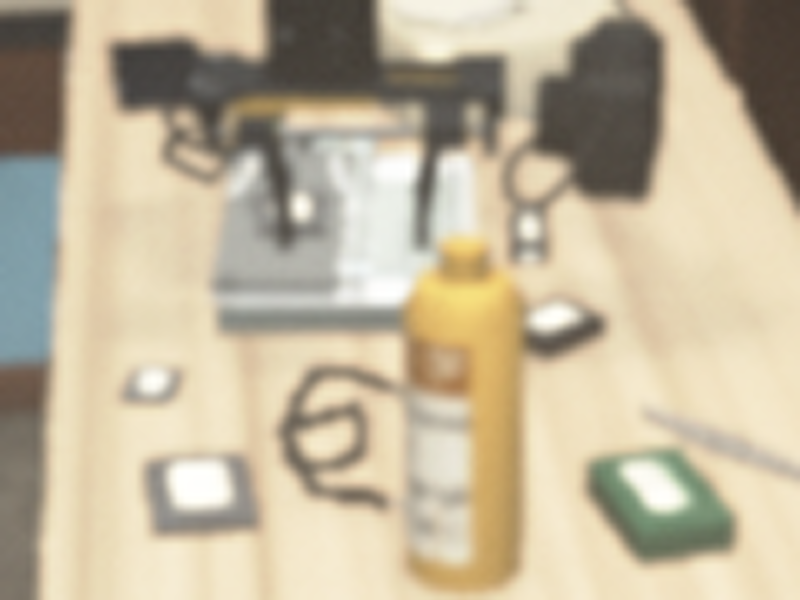

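The bar is down nearly level at 37.6 mm with 4.9 N. The tool is level, with the left tip behind the cell. I'll press one more millimetre to bring it onto its stop.

```bash
python3 -m pendant '[0,0,-0.025,0,0,0,74, 0,0,0,0,0,0,74]'; python3 - <<'E'
from cell import env
from h import *
for _ in range(1):
    o=env.get_obs();print(o["tool_pos"],o["force"])
E
```

```text
time_s: 5.15
tool_pos: [0.5243, 0.0113, 0.0372]
tool_rot: [-90.0, -0.0, -125.9]
force: [-3.1, -0.4, 7.5]
grip_width: 0.074
[0.52430147 0.0112508  0.03716462] [-3.09796533 -0.38752901  7.46794083]
```

```bash
python3 -m pendant '[0.087,0.122,0,0,0,0,74, 0.087,0.122,0,0,0,0,74, 0.087,0.122,0,0,0,0,74, 0.087,0.122,0,0,0,0,74, 0.087,0.122,0,0,0,0,74, 0.087,0.122,0,0,0,0,74, 0.087,0.122,0,0,0,0,74, 0,0,0,0,0,0,74]'; python3 - <<'E'
from cell import env
from h import *
import cv2,pickle
o=env.get_obs();q=[.5467,.1145,54.35];print(o["tool_pos"],w2c(q,o["tool_pos"])*1000,o["force"])
c=env.read_camera("wrist");cv2.imwrite("pics/w6.png",cv2.resize(c["image"][:,:,::-1],(768,576),interpolation=cv2.INTER_CUBIC))
E
```

```text
time_s: 6.15
tool_pos: [0.5489, 0.043, 0.0372]
tool_rot: [-89.9, -0.2, -125.9]
force: [-2.6, -5.3, 8.8]
grip_width: 0.0737
[0.54894863 0.04296234 0.03717569] [[-56.82039232 -43.52167795  37.1756901 ]] [-2.64152377 -5.29686337  8.79324329]
```

View pics/w6.png

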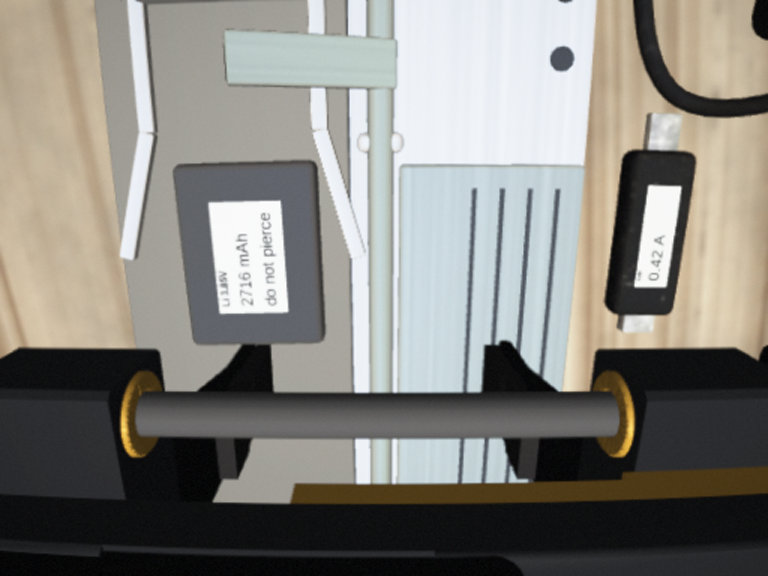

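The cell moved straight and has turned nearly parallel to the lane (centre about (250,250)). The clip is raised at (310,58). Continuing the push.

```bash
python3 -m pendant '[0.082,0.126,0,0,0,0,74, 0.082,0.126,0,0,0,0,74, 0.082,0.126,0,0,0,0,74, 0.082,0.126,0,0,0,0,74, 0.082,0.126,0,0,0,0,74, 0.082,0.126,0,0,0,0,74, 0,0,0,0,0,0,74]'; python3 - <<'E'
from cell import env
from h import *
import cv2,pickle
o=env.get_obs();q=[.5467,.1145,54.35];print(o["tool_pos"],w2c(q,o["tool_pos"])*1000,o["force"])
c=env.read_camera("wrist");cv2.imwrite("pics/w7.png",cv2.resize(c["image"][:,:,::-1],(768,576),interpolation=cv2.INTER_CUBIC))
E
```

```text
time_s: 7.08
tool_pos: [0.5687, 0.073, 0.0372]
tool_rot: [-89.8, -0.2, -126.0]
force: [-3.0, -5.5, 9.1]
grip_width: 0.074
[0.56869686 0.07300106 0.03717927] [[-20.9012438  -42.06140761  37.17927102]] [-3.02912959 -5.51437661  9.12482528]
```

View pics/w7.png

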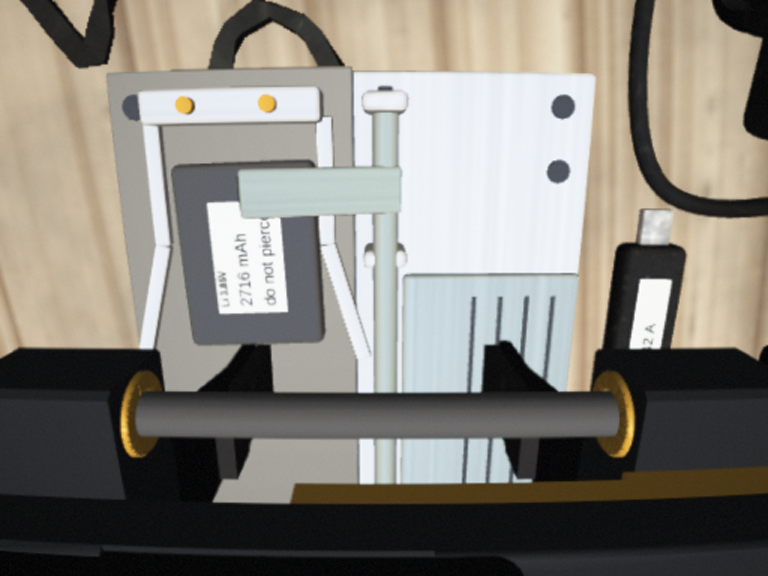

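The cell is under the raised clip and between the rails, with about 11 mm to go to the stop at (230,122). I'll finish slowly and watch the force.

```bash
python3 -m pendant '[0.058,0.081,0,0,0,0,74, 0.058,0.081,0,0,0,0,74, 0.03,0.04,0,0,0,0,74, 0,0,0,0,0,0,74]'; python3 - <<'E'
from cell import env
from h import *
o=env.get_obs();q=[.5467,.1145,54.35];print(w2c(q,o["tool_pos"])*1000,w2c([0,0,q[2]],o["force"]))
E
```

```text
time_s: 7.62
tool_pos: [0.5737, 0.08, 0.0372]
tool_rot: [-89.9, -0.3, -126.0]
force: [-3.3, -6.9, 12.6]
grip_width: 0.0742
[[-12.30597187 -42.11015595  37.16929197]] [[-7.52713405 -1.30053881 12.61149754]]
```

```bash
python3 -m pendant '[0.015,0.02,0,0,0,0,74, 0.015,0.02,0,0,0,0,74, 0,0,0,0,0,0,74]'; python3 - <<'E'
from cell import env
from h import *
import cv2
o=env.get_obs();q=[.5467,.1145,54.35];print(w2c(q,o["tool_pos"])*1000,w2c([0,0,q[2]],o["force"]))
c=env.read_camera("wrist");cv2.imwrite("pics/w8.png",cv2.resize(c["image"][:,:,::-1][40:240,60:300],(720,600),interpolation=cv2.INTER_CUBIC))
E
```

```text
time_s: 8.0
tool_pos: [0.5738, 0.0801, 0.0371]
tool_rot: [-89.9, -0.5, -126.1]
force: [-8.3, -8.4, 14.9]
grip_width: 0.0739
[[-12.17093438 -42.1137735   37.09615505]] [[-11.68559994   1.87306349  14.9420224 ]]
```

View pics/w8.png

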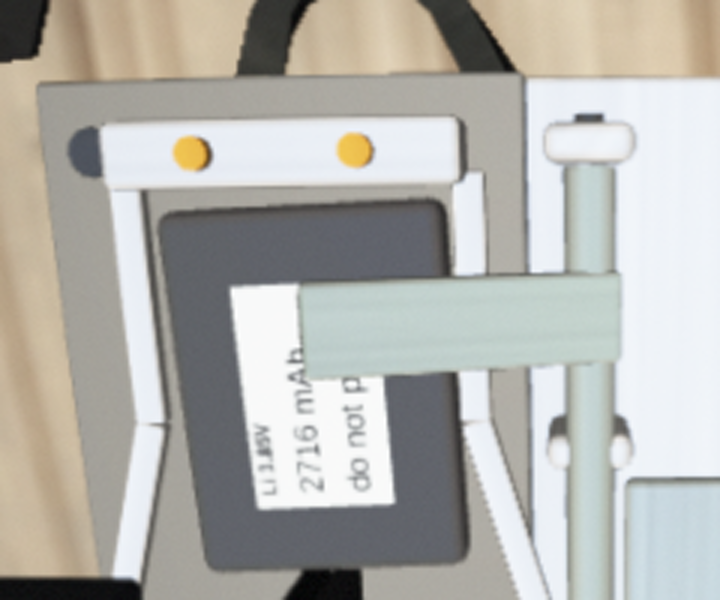

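The cell stopped about 2–3 mm short. It is slightly turned (front edge rows 213 left and 200 right), with its front right corner at (447,205) against the right rail, and the force is rising. While still pushing lightly with the bar held down, I'll drag its rear edge to the left (+y) to square it up.

```bash
python3 -m pendant '[-0.03,0.022,0,0,0,0,74, -0.03,0.022,0,0,0,0,74, -0.03,0.022,0,0,0,0,74, 0,0,0,0,0,0,74]'; python3 - <<'E'
from cell import env
from h import *
import cv2
o=env.get_obs();q=[.5467,.1145,54.35];print(w2c(q,o["tool_pos"])*1000,w2c([0,0,q[2]],o["force"]))
c=env.read_camera("wrist");cv2.imwrite("pics/w9.png",cv2.resize(c["image"][:,:,::-1][40:240,60:300],(720,600),interpolation=cv2.INTER_CUBIC))
E
```

```text
time_s: 8.55
tool_pos: [0.5735, 0.0839, 0.0373]
tool_rot: [-89.7, -0.2, -125.9]
force: [1.4, -8.0, 7.1]
grip_width: 0.0739
[[ -9.27788054 -39.62674767  37.28632303]] [[-5.67635719 -5.79944191  7.0920384 ]]
```

View pics/w9.png

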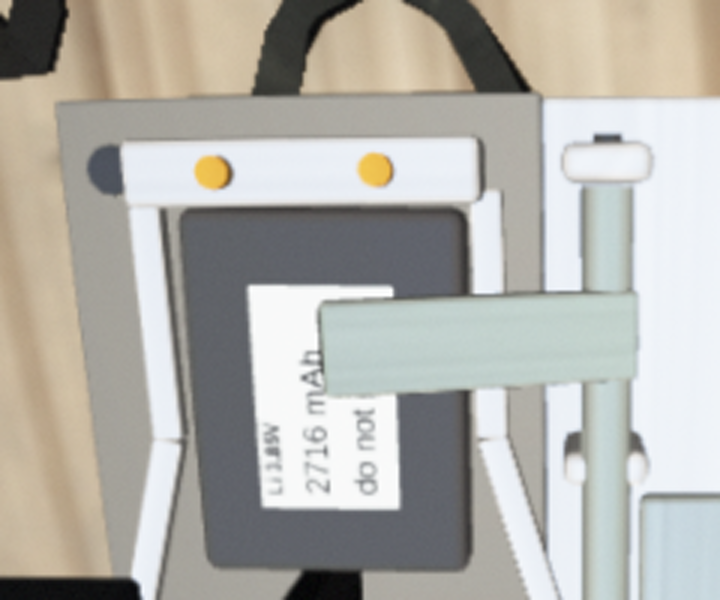

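That worked: the cell is square, with its front edge (row 209) at the stop (row 205). I'll add a little firm push to confirm it is home.

```bash
python3 -m pendant '[0.015,0.02,0,0,0,0,74, 0.015,0.02,0,0,0,0,74, 0,0,0,0,0,0,74]'; python3 - <<'E'
from cell import env
from h import *
import cv2
o=env.get_obs();q=[.5467,.1145,54.35];print(w2c(q,o["tool_pos"])*1000,w2c([0,0,q[2]],o["force"]))
c=env.read_camera("wrist");cv2.imwrite("pics/w10.png",cv2.resize(c["image"][:,:,::-1][40:240,60:300],(720,600),interpolation=cv2.INTER_CUBIC))
E
```

```text
time_s: 8.98
tool_pos: [0.5736, 0.0839, 0.0372]
tool_rot: [-89.7, -0.4, -126.0]
force: [-2.7, -10.3, 9.4]
grip_width: 0.0742
[[ -9.16260038 -39.6423889   37.20177702]] [[-9.93621468 -3.78823326  9.40392391]]
```

View pics/w10.png

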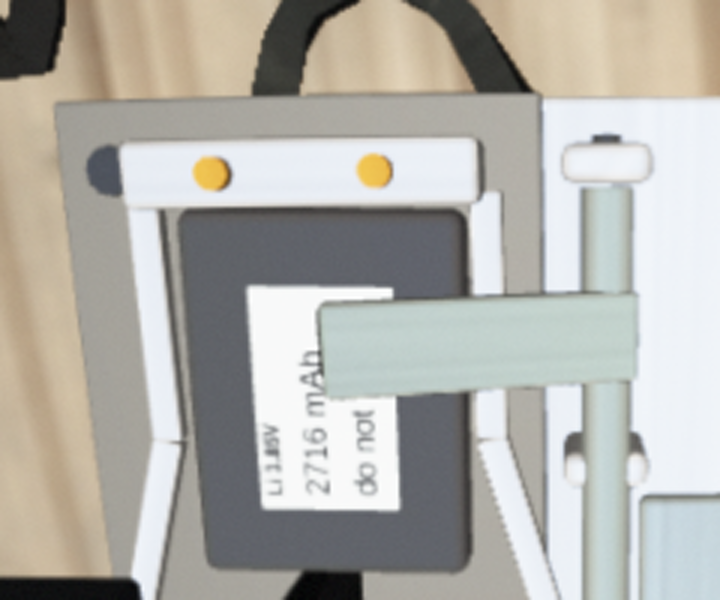

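The tool didn't move and the push force rose from about 6 to 10 N, so the cell is home (TCP at x −9.2 against an expected −9.5). I'll ease the fingertip back, then let the bar up slowly.

```bash
python3 -m pendant '[-0.03,-0.04,0,0,0,0,74, -0.03,-0.04,0,0,0,0,74, 0,0,0,0,0,0,74]'; python3 - <<'E'
from cell import env
from h import *
import cv2
o=env.get_obs();q=[.5467,.1145,54.35];print(w2c(q,o["tool_pos"])*1000,w2c([0,0,q[2]],o["force"]))
c=env.read_camera("wrist");cv2.imwrite("pics/w11.png",cv2.resize(c["image"][:,:,::-1][40:240,60:300],(720,600),interpolation=cv2.INTER_CUBIC))
E
```

```text
time_s: 9.4
tool_pos: [0.5731, 0.0839, 0.0377]
tool_rot: [-89.6, 0.0, -125.9]
force: [2.7, -5.0, 4.9]
grip_width: 0.0741
[[ -9.49832089 -39.29212318  37.66185269]] [[-2.49860151 -5.1685439   4.88960152]]
```

View pics/w11.png

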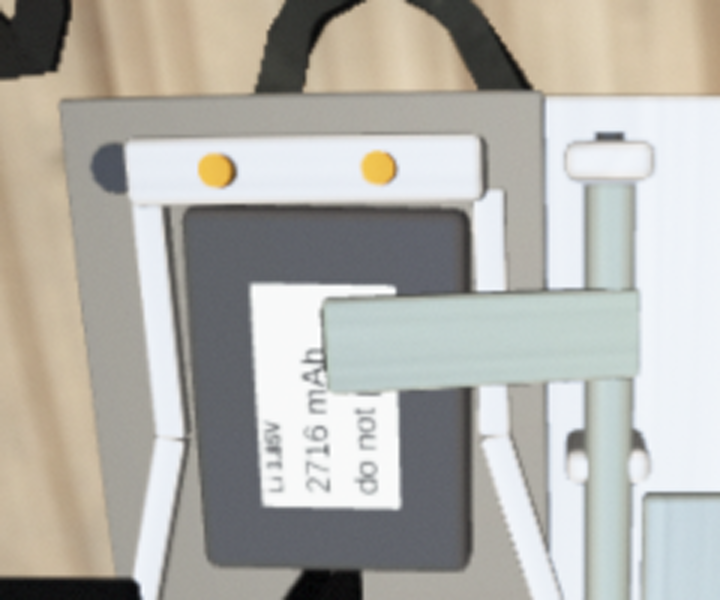

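```bash
python3 -m pendant '[-0.03,-0.04,-0.01,0,0,0,74, -0.03,-0.04,0,0,0,0,74, 0,0,0,0,0,0,74]'; python3 - <<'E'
from cell import env
from h import *
import cv2
o=env.get_obs();q=[.5467,.1145,54.35];print(w2c(q,o["tool_pos"])*1000,w2c([0,0,q[2]],o["force"]))
c=env.read_camera("wrist");cv2.imwrite("pics/w12.png",cv2.resize(c["image"][:,:,::-1][40:240,60:300],(720,600),interpolation=cv2.INTER_CUBIC))
E
```

```text
time_s: 9.82
tool_pos: [0.5714, 0.0837, 0.0379]
tool_rot: [-89.7, 0.3, -125.8]
force: [3.1, -0.8, 5.2]
grip_width: 0.074
[[-10.60387834 -38.03006484  37.85081397]] [[ 1.18479193 -2.94240182  5.18307724]]
```

View pics/w12.png

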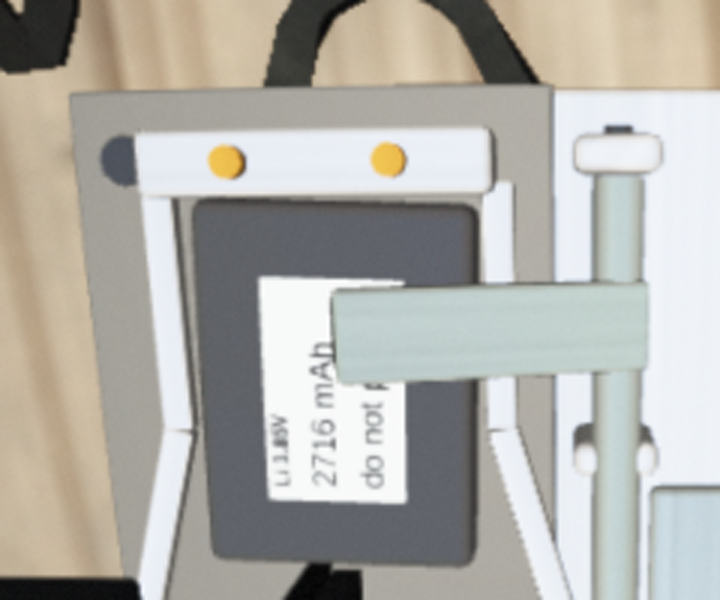

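Relaxing the sideways load turned the cell slightly the other way: its front edge is at row 199 on the left and 206 on the right, so the right corner is about 2 mm off the stop. The bar is still down. I'll back off, shift the fingertip right (−y) clear of the cell, and push again straight.

```bash
python3 -m pendant '[-0.04,-0.06,-0.02,0,0,0,74, -0.03,-0.04,0,0,0,0,74, 0.04,-0.03,0,0,0,0,74, 0.04,-0.03,0,0,0,0,74, 0.05,-0.035,0,0,0,0,74, 0,0,0,0,0,0,74]'; python3 - <<'E'
from cell import env
from h import *
import cv2
o=env.get_obs();q=[.5467,.1145,54.35];print(w2c(q,o["tool_pos"])*1000,w2c([0,0,q[2]],o["force"]))
c=env.read_camera("wrist");cv2.imwrite("pics/w13.png",cv2.resize(c["image"][:,:,::-1][40:240,60:300],(720,600),interpolation=cv2.INTER_CUBIC))
E
```

```text
time_s: 10.62
tool_pos: [0.5689, 0.0816, 0.0373]
tool_rot: [-90.3, 0.2, -125.6]
force: [-9.8, 7.6, 17.1]
grip_width: 0.0738
[[-13.77877005 -37.1887641   37.29450545]] [[ 0.45282629 12.42156053 17.13019851]]
```

View pics/w13.png

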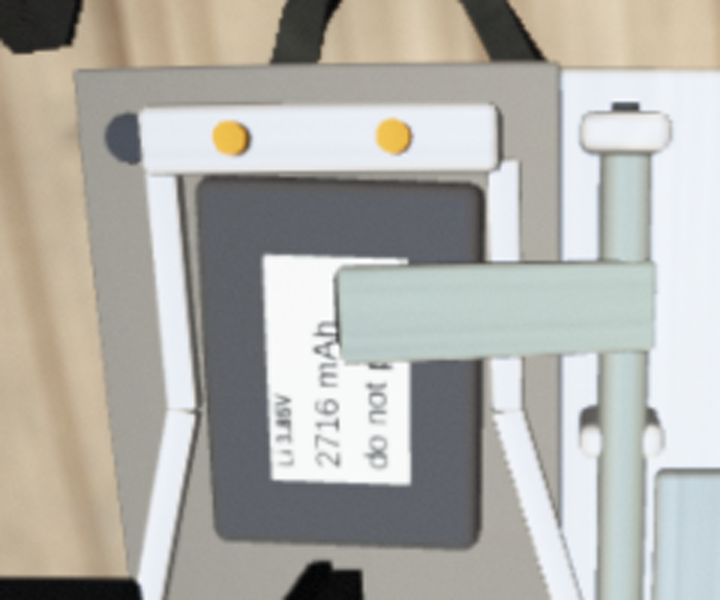

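```bash
python3 -m pendant '[0.0,0.0,0.015,0,0,0,74, 0.02,-0.015,0,0,0,0,74, 0.0,0.0,0,0,0,0,74]'; python3 - <<'E'
from cell import env
from h import *
o=env.get_obs();q=[.5467,.1145,54.35];print(w2c(q,o["tool_pos"])*1000,w2c([0,0,q[2]],o["force"]),o["tool_rot"])
E
```

```text
time_s: 11.05
tool_pos: [0.5693, 0.0812, 0.0374]
tool_rot: [-90.3, 0.2, -125.6]
force: [-9.5, 7.4, 15.1]
grip_width: 0.0742
[[-13.87558701 -37.80041171  37.39734096]] [[ 0.44297072 12.0045671  15.11961672]] [ -90.28785648    0.18269183 -125.60118391]
```

```bash
python3 -m pendant '[0.02,-0.015,0.015,0,0,0,74, 0.03,-0.022,0,0,0,0,74, 0.03,-0.022,0,0,0,0,74, 0.0,0.0,0,0,0,0,74]'; python3 - <<'E'
from cell import env
from h import *
o=env.get_obs();q=[.5467,.1145,54.35];print(w2c(q,o["tool_pos"])*1000,w2c([0,0,q[2]],o["force"]),o["tool_rot"])
E
```

```text
time_s: 11.55
tool_pos: [0.5735, 0.0767, 0.0374]
tool_rot: [-90.2, 0.1, -125.7]
force: [-5.0, 4.0, 10.0]
grip_width: 0.074
[[-15.09781089 -43.81053806  37.42319775]] [[0.33416747 6.42108257 9.95790771]] [ -90.16425312    0.14874947 -125.68633828]
```

```bash
python3 -m pendant '[-0.015,0.02,0,0,0,0,74, 0.03,0.04,0,0,0,0,74, 0.03,0.04,0,0,0,0,74, 0.03,0.04,0,0,0,0,74, 0.015,0.02,0,0,0,0,74, 0,0,0,0,0,0,74]'; python3 - <<'E'
from cell import env
from h import *
import cv2
o=env.get_obs();q=[.5467,.1145,54.35];print(w2c(q,o["tool_pos"])*1000,w2c([0,0,q[2]],o["force"]))
c=env.read_camera("wrist");cv2.imwrite("pics/w14.png",cv2.resize(c["image"][:,:,::-1][40:240,60:300],(720,600),interpolation=cv2.INTER_CUBIC))
E
```

```text
time_s: 12.3
tool_pos: [0.5738, 0.0772, 0.0371]
tool_rot: [-90.3, -0.5, -125.9]
force: [-15.6, -4.0, 18.8]
grip_width: 0.0736
[[-14.54479787 -43.80085618  37.12521238]] [[-12.36415548  10.37853416  18.79858588]]
```

View pics/w14.png

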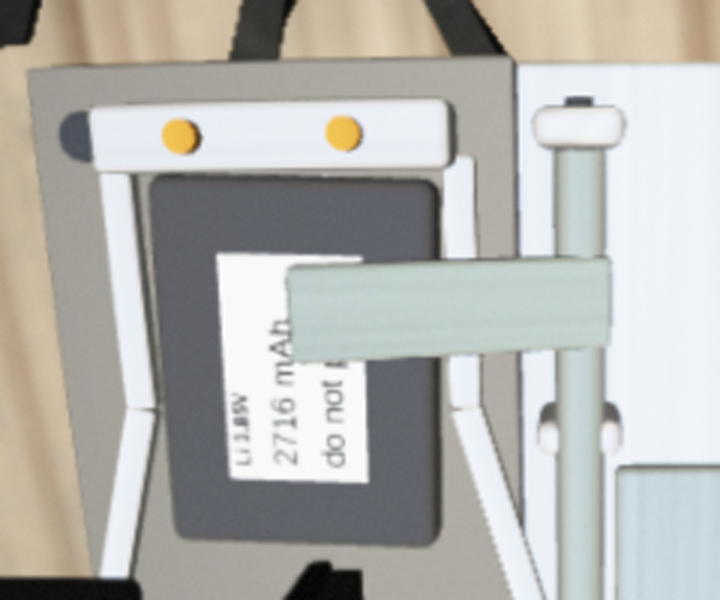

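The fingertip is still about 3 mm short of the cell, held by friction under the rising down-force. I'll ease the down-force.

```bash
python3 -m pendant '[0,0,0.015,0,0,0,74, 0,0,0.01,0,0,0,74, 0,0,0,0,0,0,74]'; python3 - <<'E'
from cell import env
from h import *
import cv2
o=env.get_obs();q=[.5467,.1145,54.35];print(w2c(q,o["tool_pos"])*1000,w2c([0,0,q[2]],o["force"]))
E
```

```text
time_s: 12.72
tool_pos: [0.5769, 0.0783, 0.0375]
tool_rot: [-90.0, -0.1, -125.9]
force: [-3.9, -1.7, 6.3]
grip_width: 0.0737
[[-11.82826294 -45.61032402  37.46904857]] [[-3.64267752  2.19914011  6.32294027]]
```

```bash
python3 -m pendant '[0.015,0.02,0,0,0,0,74, 0.015,0.02,0,0,0,0,74, 0.015,0.02,0,0,0,0,74, 0,0,0,0,0,0,74]'; python3 - <<'E'
from cell import env
from h import *
import cv2
o=env.get_obs();q=[.5467,.1145,54.35];print(w2c(q,o["tool_pos"])*1000,w2c([0,0,q[2]],o["force"]))
c=env.read_camera("wrist");cv2.imwrite("pics/w15.png",cv2.resize(c["image"][:,:,::-1][40:240,60:300],(720,600),interpolation=cv2.INTER_CUBIC))
E
```

```text
time_s: 13.22
tool_pos: [0.5785, 0.0794, 0.0374]
tool_rot: [-90.0, -0.3, -125.9]
force: [-4.2, -3.5, 8.0]
grip_width: 0.0737
[[ -9.94135811 -46.29828655  37.40450093]] [[-5.27766189  1.37665521  7.99899735]]
```

View pics/w15.png

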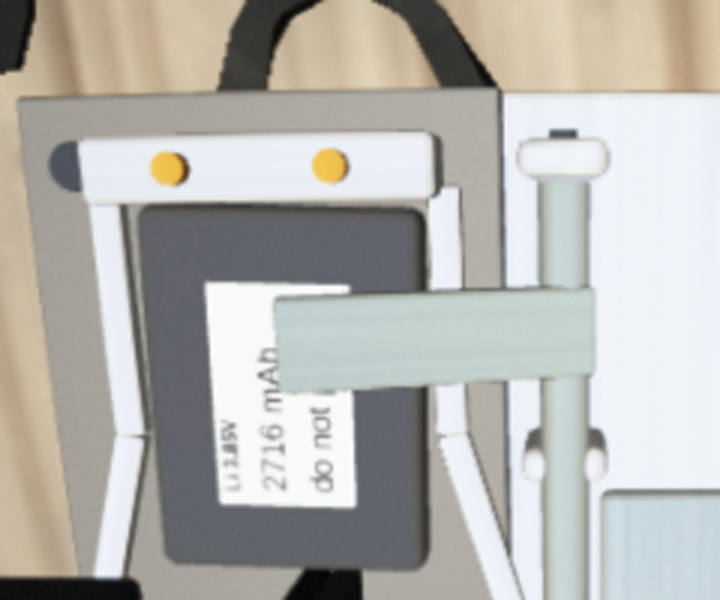

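```bash
python3 -m pendant '[0.015,0.02,0,0,0,0,74, 0.015,0.02,0,0,0,0,74, 0.01,0.015,0,0,0,0,74, 0,0,0,0,0,0,74]'; python3 - <<'E'
from cell import env
from h import *
import cv2
o=env.get_obs();q=[.5467,.1145,54.35];print(w2c(q,o["tool_pos"])*1000,w2c([0,0,q[2]],o["force"]))
c=env.read_camera("wrist");cv2.imwrite("pics/w16.png",cv2.resize(c["image"][:,:,::-1][90:190,70:230],(800,500),interpolation=cv2.INTER_CUBIC))
E
```

```text
time_s: 13.78
tool_pos: [0.5786, 0.0796, 0.0373]
tool_rot: [-90.1, -0.5, -126.0]
force: [-8.7, -8.6, 12.5]
grip_width: 0.0739
[[ -9.77646417 -46.29569347  37.33237305]] [[-12.09834531   2.0437041   12.52916412]]
```

View pics/w16.png

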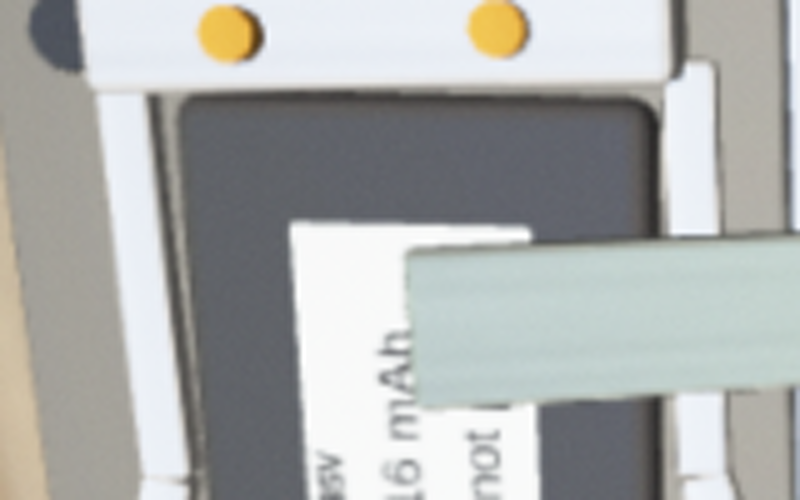

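The cell is almost home. Its left front corner (185,97) is at the stop, and the right (645,103) is about 1 mm off. I'll ease the down-force slightly so friction lets go.

```bash
python3 -m pendant '[0,0,0.01,0,0,0,74, 0.01,0.015,0.005,0,0,0,74, 0,0,0,0,0,0,74]'; python3 - <<'E'
from cell import env
from h import *
import cv2
o=env.get_obs();q=[.5467,.1145,54.35];print(w2c(q,o["tool_pos"])*1000,w2c([0,0,q[2]],o["force"]))
c=env.read_camera("wrist");cv2.imwrite("pics/w17.png",cv2.resize(c["image"][:,:,::-1][40:240,60:300],(720,600),interpolation=cv2.INTER_CUBIC))
E
```

```text
time_s: 14.2
tool_pos: [0.579, 0.0797, 0.0374]
tool_rot: [-90.1, -0.6, -125.9]
force: [-8.5, -8.5, 9.6]
grip_width: 0.0738
[[ -9.45973966 -46.57456721  37.43301037]] [[-11.86791484   1.97049008   9.5910297 ]]
```

View pics/w17.png

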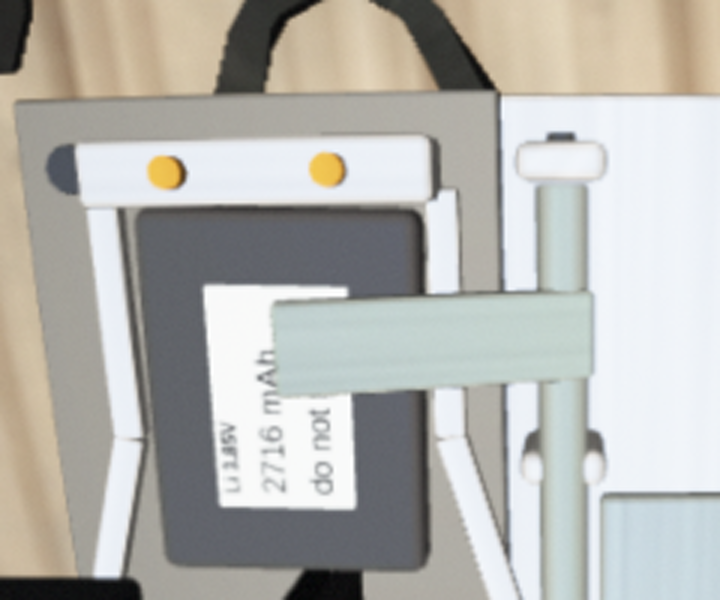

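Now the front edge is square (row 209 along its length, stop at 205) and the tool is at x −9.5 pressing against solid resistance. I'll back off quickly along the lane with the bar kept down.

```bash
python3 -m pendant '[-0.09,-0.095,-0.03,0,0,0,74, -0.045,-0.06,-0.01,0,0,0,74, 0,0,0,0,0,0,74]'; python3 - <<'E'
from cell import env
from h import *
import cv2
o=env.get_obs();q=[.5467,.1145,54.35];print(w2c(q,o["tool_pos"])*1000,w2c([0,0,q[2]],o["force"]))
c=env.read_camera("wrist");cv2.imwrite("pics/w18.png",cv2.resize(c["image"][:,:,::-1][40:240,60:300],(720,600),interpolation=cv2.INTER_CUBIC))
E
```

```text
time_s: 14.62
tool_pos: [0.5783, 0.0791, 0.0376]
tool_rot: [-89.8, 0.2, -125.8]
force: [3.3, 2.0, 5.7]
grip_width: 0.0742
[[-10.35879767 -46.33028484  37.59286168]] [[ 3.54056666 -1.52679021  5.68590017]]
```

View pics/w18.png

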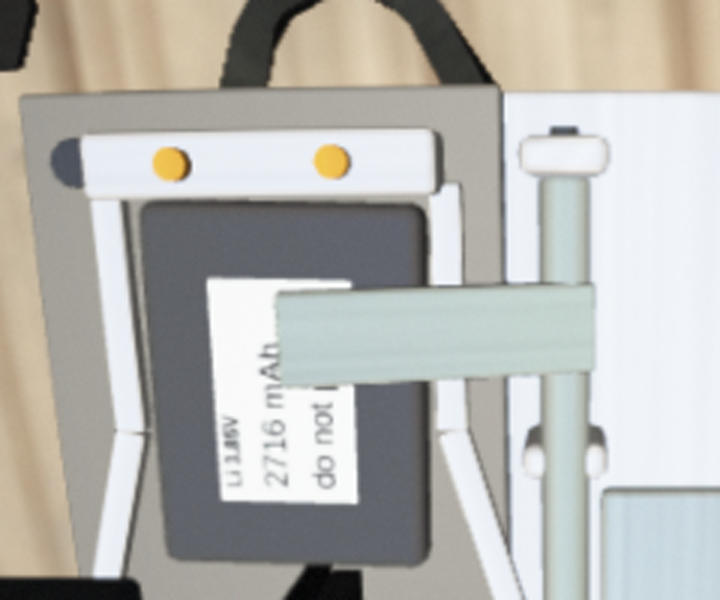

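```bash
python3 - <<'E'
from cell import env
import cv2,pickle
c=env.read_camera("wrist");pickle.dump(c,open("w19.pkl","wb"))
cv2.imwrite("pics/w19.png",cv2.resize(c["image"][:,:,::-1][80:140,80:220],(800,343),interpolation=cv2.INTER_CUBIC))
E
```

```text
(no output)
```

View pics/w19.png

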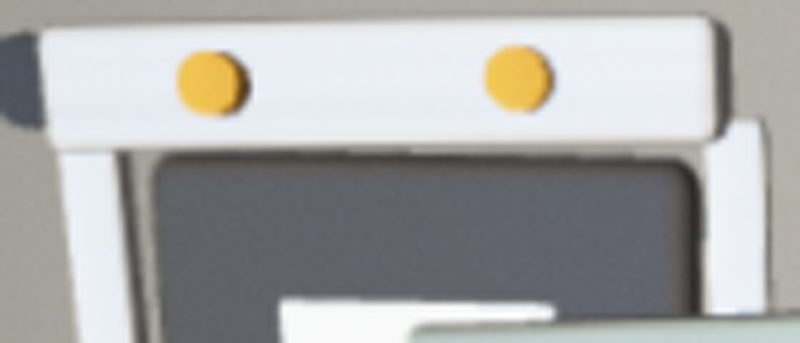

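Retracting drags the cell a little: the right corner is again about 1.3 mm off the stop in the crop (left gap 7 px, right 23 px at 12 px/mm). So I'll push home again and let the bar up while the fingertip still backs the cell. The clip closes at about 42 mm tip height, below the cell's 43 mm top. I'll retract after that.

```bash
python3 -m pendant '[0.03,0.03,0.01,0,0,0,74, 0.03,0.035,0.01,0,0,0,74, 0.03,0.035,0.01,0,0,0,74, 0.025,0.03,0,0,0,0,74, 0.01,0.01,0,0,0,0,74, 0,0,0,0,0,0,74]'; python3 - <<'E'
from cell import env
from h import *
import cv2
o=env.get_obs();q=[.5467,.1145,54.35];print(w2c(q,o["tool_pos"])*1000,w2c([0,0,q[2]],o["force"]))
c=env.read_camera("wrist")
cv2.imwrite("pics/w20.png",cv2.resize(c["image"][:,:,::-1][80:140,80:220],(800,343),interpolation=cv2.INTER_CUBIC))
E
```

```text
time_s: 15.48
tool_pos: [0.5783, 0.0794, 0.0373]
tool_rot: [-90.1, -0.6, -126.0]
force: [-6.9, -6.6, 13.1]
grip_width: 0.0741
[[-10.11644913 -46.17866827  37.28356163]] [[-9.40920395  1.79650023 13.11351153]]
```

View pics/w20.png

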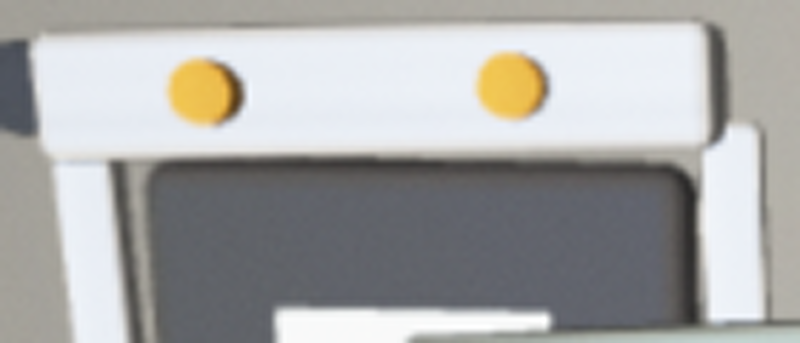

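```bash
python3 -m pendant '[0.005,0.005,0.015,0,0,0,74, 0.01,0.01,0.01,0,0,0,74, 0,0,0,0,0,0,74]'; python3 - <<'E'
from cell import env
from h import *
import cv2
o=env.get_obs();q=[.5467,.1145,54.35];print(w2c(q,o["tool_pos"])*1000,w2c([0,0,q[2]],o["force"]))
c=env.read_camera("wrist")
cv2.imwrite("pics/w21.png",cv2.resize(c["image"][:,:,::-1][80:140,80:220],(800,343),interpolation=cv2.INTER_CUBIC))
E
```

```text
time_s: 15.9
tool_pos: [0.5786, 0.0795, 0.0374]
tool_rot: [-90.1, -0.6, -126.0]
force: [-5.7, -7.0, 9.5]
grip_width: 0.0738
[[ -9.82117195 -46.28245112  37.39816237]] [[-8.99237253  0.55528297  9.50909236]]
```

View pics/w21.png

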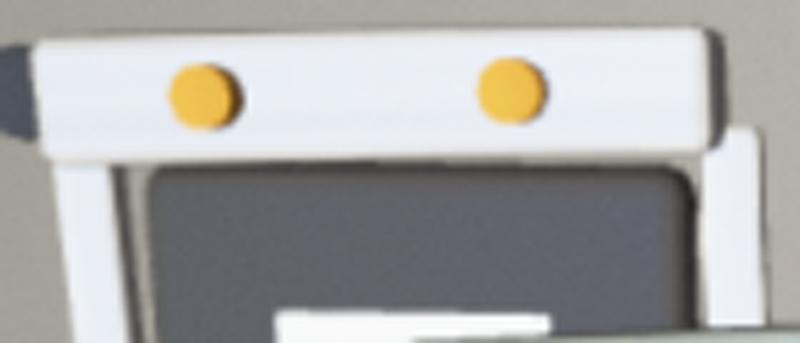

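```bash
python3 -m pendant '[0.015,0.02,0.01,0,0,0,74, 0.015,0.015,0.01,0,0,0,74, 0,0,0,0,0,0,74]'; python3 - <<'E'
from cell import env
from h import *
import cv2
o=env.get_obs();q=[.5467,.1145,54.35];print(w2c(q,o["tool_pos"])*1000,w2c([0,0,q[2]],o["force"]))
c=env.read_camera("wrist")
cv2.imwrite("pics/w22.png",cv2.resize(c["image"][:,:,::-1][80:140,80:220],(800,343),interpolation=cv2.INTER_CUBIC))
E
```

```text
time_s: 16.32
tool_pos: [0.579, 0.0798, 0.0375]
tool_rot: [-90.2, -0.8, -126.0]
force: [-6.0, -8.3, 7.8]
grip_width: 0.074
[[ -9.38742522 -46.47631943  37.5222718 ]] [[-10.19591689   0.03992181   7.79058561]]
```

View pics/w22.png

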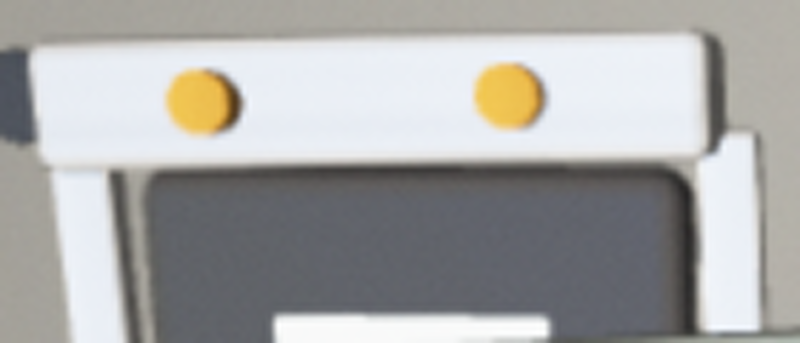

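The cell is square and home, with zero side force. Now I'll let the bar up gradually, with the fingertip still backing the cell.

```bash
python3 -m pendant '[0,0,0.03,0,0,0,74, -0.01,-0.01,0.03,0,0,0,74, 0,0,0,0,0,0,74]'; python3 - <<'E'
from cell import env
from h import *
import cv2
o=env.get_obs();q=[.5467,.1145,54.35];print(w2c(q,o["tool_pos"])*1000,w2c([0,0,q[2]],o["force"]))
E
python3 -m pendant '[0,0,0.03,0,0,0,74, -0.01,-0.01,0.02,0,0,0,74, 0,0,0,0,0,0,74]'; python3 - <<'E'
from cell import env
from h import *
import cv2
o=env.get_obs();q=[.5467,.1145,54.35];print(w2c(q,o["tool_pos"])*1000,w2c([0,0,q[2]],o["force"]))
c=env.read_camera("wrist")
cv2.imwrite("pics/w23.png",cv2.resize(c["image"][:,:,::-1][40:240,60:300],(720,600),interpolation=cv2.INTER_CUBIC))
E
```

```text
time_s: 16.75
tool_pos: [0.5792, 0.0798, 0.0398]
tool_rot: [-90.1, -0.7, -126.0]
force: [-3.5, -7.4, 4.0]
grip_width: 0.074
[[ -9.31168552 -46.61659673  39.82405627]] [[-8.06764969 -1.41882702  3.99931133]]
time_s: 17.12
tool_pos: [0.579, 0.0799, 0.041]
tool_rot: [-90.2, -0.6, -125.9]
force: [-0.6, -5.9, -1.4]
grip_width: 0.0743
[[ -9.26868791 -46.42013686  41.04816612]] [[-5.20657646 -2.94915272 -1.36483404]]
```

View pics/w23.png

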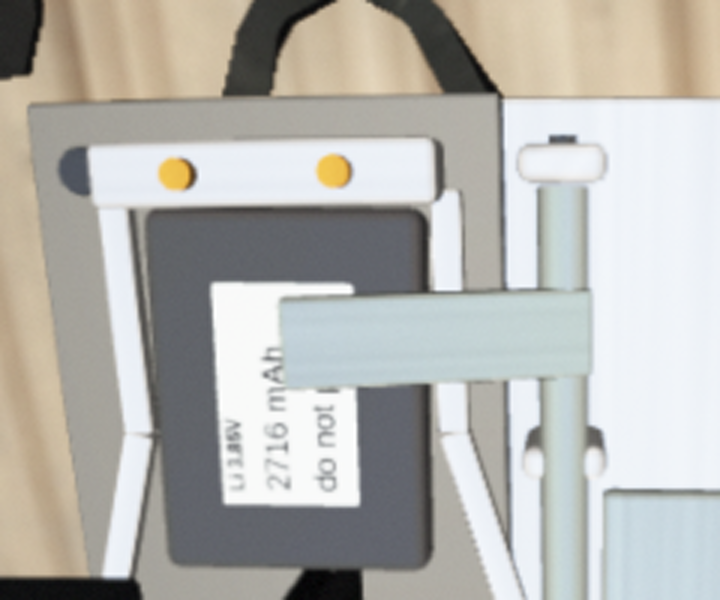

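The clip has come down on the cell: the bar load is gone and only the push of 5 N against the stop remains. The cell is still square. Retracting along the lane, then up.

```bash
python3 -m pendant '[-0.065,-0.125,0,0,0,0,74, -0.09,-0.12,0,0,0,0,74, -0.05,-0.07,0,0,0,0,74, 0,0,0,0,0,0,74]'; python3 - <<'E'
from cell import env
from h import *
import cv2
o=env.get_obs();q=[.5467,.1145,54.35];print(w2c(q,o["tool_pos"])*1000,w2c([0,0,q[2]],o["force"]))
c=env.read_camera("wrist")
cv2.imwrite("pics/w24.png",cv2.resize(c["image"][:,:,::-1][40:240,60:300],(720,600),interpolation=cv2.INTER_CUBIC))
E
```

```text
time_s: 17.68
tool_pos: [0.5737, 0.072, 0.0437]
tool_rot: [-90.0, -0.0, -125.9]
force: [0.9, -0.6, -0.3]
grip_width: 0.0738
[[-18.77142723 -46.71708967  43.68546456]] [[ 0.01332205 -1.05310208 -0.33320863]]
```

View pics/w24.png

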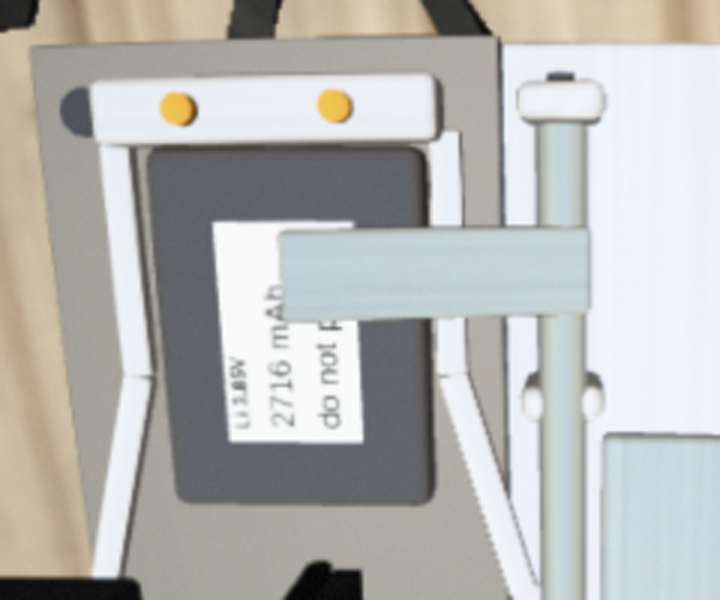

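The cell is home and square, with its front edge at row 147 and the stop at 142. The clip is closed on it and nothing is touching the tool. Lifting clear.

```bash
python3 -m pendant '[0,0,0.2,0,0,0,74, 0,0,0.5,0,0,0,74, 0,0,0.8,0,0,0,74, 0,0,0.9,0,0,0,74, 0,0,0.9,0,0,0,74, 0,0,0.9,0,0,0,74, 0,0,0.5,0,0,0,74, 0,0,0,0,0,0,74]'; python3 - <<'E'
from cell import env
from h import *
import cv2,pickle
o=env.get_obs();print(o["tool_pos"],o["force"])
c=env.read_camera("wrist");pickle.dump(c,open("w25.pkl","wb"))
cv2.imwrite("pics/w25.png",cv2.resize(c["image"][:,:,::-1],(768,576),interpolation=cv2.INTER_CUBIC))
cv2.imwrite("pics/w25z.png",cv2.resize(c["image"][:,:,::-1][60:180,160:320],(800,600),interpolation=cv2.INTER_CUBIC))
E
```

```text
time_s: 18.73
tool_pos: [0.575, 0.0726, 0.2337]
tool_rot: [-89.8, 0.1, -125.8]
force: [-0.3, 0.3, -0.4]
grip_width: 0.0741
[0.57500283 0.07261834 0.2336899 ] [-0.3476305   0.27532162 -0.37310505]
```

View pics/w25.png

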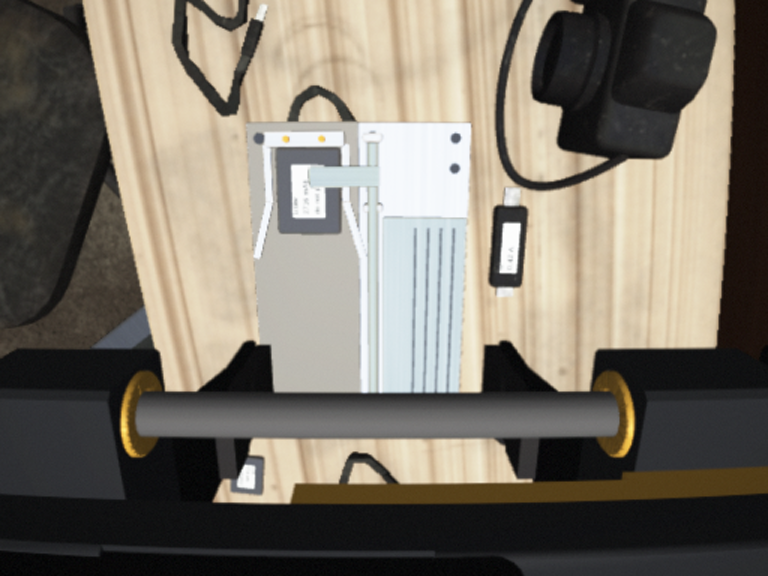

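View pics/w25z.png

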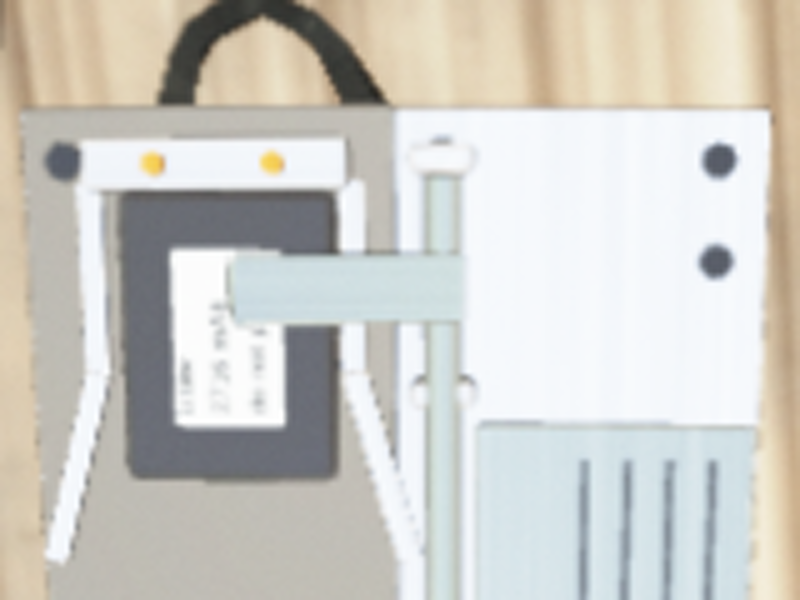

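The cell sits flush against the stop (front edge row 192 in the crop, stop edge row 189), square between the rails with the clip down on it. The tester hasn't moved, and the arm is clear. Handing in.

```bash
python3 - <<'E'
from cell import env
print(env.sign_off())
E
```

```text
the job is handed in; nothing more can be done
None
```

The middle-sized cell is home against the end stop with the clip closed on it. I handed the job in with the arm clear, at about 19 s of the 48 s.

**How it went:** I held the thumb bar down with one fingertip and pushed the cell under the raised clip with the other. It jammed once, about 3 mm short, against the right-hand rail. I squared it up with a small sideways drag.

**Setback:** Backing off then turned the cell by about 1.5°, leaving its right corner about 1–2 mm off the stop. This happened twice. The bar stayed down throughout, and I pushed the cell home again each time. The last time, I let the bar up while the fingertip still backed the cell, so the clip closed on it before I retracted.

**Last checks:** In the final close-up the cell's front edge is square and within about 3 crop pixels (around 0.6 mm) of the stop edge. The clip is resting on the cell, and the tool is 0.23 m up with no contact force. The highest tool force I read was about 22 N. The tester looked unmoved in the final picture. I did not re-photograph the other bystander items after the move, but the tool went nowhere near them.

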